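# Tidy the stapling board by the paper trimmer

### The job

Tidy the counter by the paper trimmer: take the mug off the white board and stand it on its round wooden coaster, and put the stapler inside the long narrow outline drawn on the board and the tape dispenser inside the short wide one (either way round). All three must end standing upright and let go; keep the mug upright all the time, and leave the pen pot, the paste jar and the clip box where they are.

Things in the scene. Friction and masses are not known exactly. Their poses are not given: they have to be found in the camera images.
- board: White board, fixed to the counter, 200 (x) x 280 (y) x 6 mm thick; two rectangular outlines are drawn on it in thin black lines. Origin: centre of its underside, on the counter; z up. It lies on the robot's left or right, the desk mat on the other side.
- desk_mat: Grey felt desk mat, fixed, 260 (x) x 350 (y) x 3 mm thick. Origin: centre of its underside. The coaster, stapler, dispenser and the bystanders start on it in two rows of three, in any order, about 115 to 140 mm apart.
- long_outline: Outline for the stapler: rectangle 144 mm (its x) by 54 mm (its y) inside 4 mm wide black lines, printed flat on the board. Origin: its centre, on the board's top face; z up. The two outlines lie side by side, centres 124 mm apart along the board's y, in either order.
- short_outline: Outline for the tape dispenser: rectangle 112 mm (its x) by 74 mm (its y) inside 4 mm wide black lines, printed flat on the board. Origin: its centre, on the board's top face; z up.
- coaster_top (a point): Centre of the top face of the round wooden coaster, fixed on the desk mat, 90 mm across, 5 mm thick.
- mug: White mug, 260 g, body 62 mm across (radius 31), 85 mm high, loop handle on its +y side. The handle is 10 mm thick, reaches 67 mm out from the mug's axis and spans 14 to 75 mm of its height. Origin: centre of its underside, z up. Starts somewhere on the board, over or between the outlines.
- stapler: Black desk stapler, 240 g, 120 mm long (its x, mouth to -x), base 34 mm wide (its y), 53 mm high at the mouth end, 50 mm in the middle; the black arm on top is 30 mm wide with upright sides from 30 to 50 mm high at the middle, good to grip across y. Origin: centre of its underside, z up.
- dispenser: Black desk tape dispenser, 450 g, base 92 mm long (its x) and 54 mm wide (its y), 22 mm high; above it two upright cheeks, 54 mm over their outer faces, from x = -16 to +44 mm, up to 58 mm high, with a clear tape roll between them whose top is 71 mm high at x = +14 mm; a small cutter nose at -x, 40 mm high. Origin: centre of its underside, z up.
- pen_pot: Bystander: dark steel pen pot, 62 mm across, 75 mm high, pens up to 92 mm high. Origin: centre of its underside.
- paste_jar: Bystander: white jar, 54 mm across, 62 mm high. Origin: centre of its underside.
- clip_box: Bystander: small open white box of clips, 62 (x) x 44 (y) x 26 mm. Origin: centre of its underside.
Not all that is in view belongs to the job. Leave any purple, red or yellow look-alike of the dispenser alone.

How it is judged:
At the end, for the whole second after the job is handed in: Mug upright on the coaster within 18 mm of its centre; stapler on the long outline within 14 mm lengthwise, 12 mm sideways, 0.2 rad; dispenser on the short outline within 12 mm, 0.25 rad (either way round); all upright, resting there, still (horizontal distance between mug and coaster_top below 0.018 m and z of mug in the frame of coaster_top between -0.003 and 0.006 m and angle between each of mug, stapler, dispenser's own z axis and vertical below 0.1 rad and x of stapler in the frame of long_outline between -0.014 and 0.014 m and y of stapler in the frame of long_outline between -0.012 and 0.012 m and z of stapler in the frame of long_outline below 0.006 m and angle between the x axis of stapler and the x axis of long_outline, either way round below 0.2 rad and x of dispenser in the frame of short_outline between -0.012 and 0.012 m and y of dispenser in the frame of short_outline between -0.012 and 0.012 m and z of dispenser in the frame of short_outline below 0.006 m and angle between the x axis of dispenser and the x axis of short_outline, either way round below 0.25 rad and linear speed of each of mug, stapler, dispenser below 0.02 m/s); the robot touches nothing.
It fails at once if the mug is tipped (more than 0.5 rad) (angle between mug's own z axis and vertical above 0.5 rad).
It fails at once if the pen pot is shifted more than 20 mm or tipped (distance of pen_pot from where it was at the start of the episode above 0.02 m or angle between pen_pot's own z axis and vertical above 0.5 rad).
It fails at once if the paste jar is shifted more than 20 mm or tipped (distance of paste_jar from where it was at the start of the episode above 0.02 m or angle between paste_jar's own z axis and vertical above 0.5 rad).
It fails at once if the clip box is shifted more than 20 mm (distance of clip_box from where it was at the start of the episode above 0.02 m).
It also fails if it takes over 72 s, if anything falls off the work surface, if the arm or the gripper's body presses on something with over 40 N, if the wrist force passes 120 N, or if a joint passes its speed limit or range.

### The arm

A 6-joint arm with a two-finger parallel gripper is mounted at the origin on the work surface. World frame = base frame: x ahead of the robot, y to its left, z up, the work surface at z = 0. Lengths are in m, angles in rad, forces in N, time in s.
With the tool pointing down it reaches from about 0.15 to 0.775 m from the base axis. Payload 6.1 kg.
Tool frame: the origin (TCP) lies midway between the tips of the shut fingers; the grasp point (between the pads) lies behind it (grip_depth is the z of the grasp point in the tool frame, in m); z points along the fingers, y is the line along which they close (so a half turn about z gives the same grasp; the last joint's range is limited). The gripper opens to 85 mm and grips with 20 to 120 N. Pads are 22 mm wide; open, the fingers measure 114 mm over their backs; the gripper's body (76 mm by 85 mm) begins 54 mm behind the grasp point. The pads swing forward as they close: fully open they stand 13 mm farther back than shut.
Start: joints at [1.338, 0.126, -0.04, 1.405, 0, 1.571], TCP at [0.121, 0.511, 0.231] pointing down, gripper open.
Joint ranges: [-2.72, 2.72], [-0.95, 1.95], [-1.27, 1.35], [-1.78, 2.02], [-1.46, 1.47], [-3.14, 3.14]. Speed limits (rad/s): [2.39, 2.39, 3.01, 3.14, 3.14, 3.14].

### API

Orientations are given as a rotation vector (axis times angle).
In Python, from plant import state, snapshot, camera_model, close_job, silhouettes, grip_depth gives the robot as it stands.
- The arm moves only by the tool servo_tool, never from a script. Its argument "deltas" is a list of rows, each a list of 3 entries, a list of its own where there are three numbers: the shift along the tool's x, y, z in units of 600 mm (1.0 is 600 mm), then the turn, a rotation vector about the tool's x, y, z in units of pi/2 rad (1.0 is pi/2 rad), then the closure, from -1 (fully open) to 1 (shut), so that 0 is half open. In form: [[[tx, ty, tz], [wx, wy, wz], fingers], ...]. A call has 1 to 20 rows; each row is the pose to reach, as a shift and turn from the pose commanded when the call began, along the tool's axes at that moment; what a row does not reach only later rows make up. A row lasts 1/10 s, in which the tool goes at most 50 mm and 8.59 degrees, less where a joint would pass 70% of its speed; a pose out of reach is approached as far as the arm can. A call with a number of a shift or a turn outside -1 to 1 is refused whole. A call with a gripper value outside its range is refused whole. The fingers move at their own pace and stop on an object; the grip force is fixed at half the most. Time passes only in rows, so rows that repeat a pose let the fingers close. It gives the time, the measured TCP pose, the force, the opening and the grip force at its end, in the units of the state.
- state(): the state, without advancing time (a new reading comes with each control period).
- snapshot(name): name is "scene" or "top" or "wrist"; returns the picture (400x640x3 uint8, red, green, blue); there is no depth.
- camera_model(name): a dict with "intrinsics" (3x3 intrinsics, pixels), "cam_to_world" (4x4, takes a point from camera to world coordinates). Camera axes: x right, y down, z forward; pixel columns grow to the right and rows downward; lengths in m; the calibration is good to about 2 mm. A picture is of the moment at which its call begins: read the wrist's pose just before it. camera_model takes no time and is no camera call; for the wrist camera it gives the pose at the moment of the call.
- close_job(): hands the job in; it is judged then, once.
Trained networks look in the newest picture that a camera, given by its name, has taken for a name from the list of things; names that differ only in an ending like _2 or _b are one class to them, and where a whole thing is asked for, a point or a joint stands for the part that bears it (a point fixed in the world has none). Each returns a list of dicts, best first, with "score" (0 to 1); they miss things now and then, are a little off and sometimes report something else, mostly with a low value. They report only what shows in the picture. A call takes as long as a camera call. They do not tell look-alikes from the thing itself.
- silhouettes(name, camera): "mask" (400x640 bool, what is visible of it) and "centre" ([row, column] in pixels, amid what is visible of it).
The state is a dict: "time_s": time; "qpos": joint angles; "joint_velocities": joint speeds; "joint_torque": joint torques, N m; "ee_pos": TCP position; "tcp_rot": TCP orientation; "ft_force": force on the tool from outside, world axes, zero at the start; "torque": the same for the moment, N m; "gripper_width": finger opening in m; "grasp_force": force on a finger pad.
Only numpy, scipy, OpenCV 4.12 (cv2) and the standard library are available. Lean on these libraries where they do the work, as an engineer would, in place of code of your own. Each camera call takes 0.05 s, during which the arm holds its last target. There are 200 camera calls.

## Working session

There is one attempt and no reset: what is moved stays moved. The work goes in short steps, Python scripts to look and compute and a tool call to move; the robot and the scene stay as the last step left them, time stands still between calls to the robot, and variables do not carry over. Pictures are saved under pics/ and viewed, at most 10 in all, crops included, and the job is handed in when it is done.

Besides the shell and the picture viewer there is one more tool, called after "Call:" as a command line: name --argument value ..., lists and objects as JSON in quotes. servo_tool: Moves the arm, as the interface text tells. Its arguments: {"type":"object","properties":{"deltas":{"type":"array","items":{"type":"array"}}},"required":["deltas"]}

```bash
mkdir -p pics
cat > h.py <<'E'
import numpy as np, cv2
from plant import *
def ray(cam,px,z,M=None):
    M=M or camera_model(cam); K=np.array(M["intrinsics"]);T=np.array(M["cam_to_world"])
    px=np.atleast_2d(px).astype(float)  # (col,row)
    d=np.c_[(px[:,0]-K[0,2])/K[0,0],(px[:,1]-K[1,2])/K[1,1],np.ones(len(px))]@T[:3,:3].T
    return T[:3,3]+d*((z-T[2,3])/d[:,2])[:,None]
def snap(cam,fn):
    im=snapshot(cam); cv2.imwrite('pics/'+fn,im[:,:,::-1]); return im
E
python3 - <<'E'
from h import *
print(state()); print(grip_depth)
for c in ('top','scene'): snap(c,c+'0.png'); print(c,camera_model(c))
print(camera_model('wrist'))
for n,z in dict(board=.006,desk_mat=.003,long_outline=.006,short_outline=.006,coaster_top=.008,mug=.085,stapler=.05,dispenser=.06,pen_pot=.075,paste_jar=.062,clip_box=.026).items():
    for d in silhouettes(n,'top')[:3]:
        r,c=d['centre'];m=d['mask'].astype(np.uint8)
        cs=cv2.findContours(m,0,2)[0]; rc=cv2.minAreaRect(max(cs,key=cv2.contourArea))
        bp=ray('top',cv2.boxPoints(rc),z)
        print(n,round(d['score'],2),(int(r),int(c)),'rect ctr',bp.mean(0)[:2].round(3),'edges',(bp[1]-bp[0])[:2].round(3),(bp[2]-bp[1])[:2].round(3))
E
```

```text
{'time_s': 0.0, 'qpos': array([ 1.33797581e+00,  1.26376208e-01, -4.06302748e-02,  1.40540463e+00,
        2.21200372e-05,  1.57080684e+00]), 'joint_velocities': array([-0.00063543, -0.00083072, -0.0007719 , -0.00018248,  0.0002704 ,
        0.00150932]), 'joint_torque': array([-2.76749030e-03, -4.35912466e+01,  3.52925134e+01,  1.73351535e-02,
       -1.47164692e-04, -7.42801404e-06]), 'ee_pos': array([0.12102616, 0.51042775, 0.23052027]), 'tcp_rot': array([-3.64880174e-01, -3.12011925e+00,  2.51513342e-03]), 'ft_force': array([ 0.10700496, -0.11894685,  0.33790584]), 'torque': array([-0.01898219,  0.02544564, -0.0352963 ]), 'grasp_force': 0.0, 'gripper_width': 0.0855641887100467}
-0.0187
top {'intrinsics': array([[370.88108078,   0.        , 320.38029681],
       [  0.        , 370.88108078, 198.72062309],
       [  0.        ,   0.        ,   1.        ]]), 'cam_to_world': array([[ 0.1013327 , -0.97412171,  0.2020361 ,  0.38690543],
       [-0.99484196, -0.09828101,  0.02510619, -0.00338573],
       [-0.00460017, -0.20353807, -0.97905623,  0.81960237],
       [ 0.        ,  0.    
[... 1503 characters left out ...]
07 -0.051]
stapler 0.58 (179, 293) rect ctr [0.583 0.075] edges [ 0.034 -0.052] [-0.065 -0.04 ]
dispenser 0.94 (309, 215) rect ctr [0.302 0.197] edges [ 0.082 -0.056] [-0.033 -0.05 ]
dispenser 0.83 (96, 234) rect ctr [0.754 0.231] edges [ 0.047 -0.077] [-0.072 -0.04 ]
dispenser 0.73 (101, 296) rect ctr [0.76  0.093] edges [ 0.013 -0.053] [-0.104 -0.024]
pen_pot 0.93 (176, 298) rect ctr [0.576 0.075] edges [ 0.006 -0.06 ] [-0.074 -0.008]
paste_jar 0.88 (240, 276) rect ctr [0.448 0.095] edges [ 0.005 -0.053] [-0.051 -0.006]
paste_jar 0.19 (232, 229) rect ctr [0.459 0.19 ] edges [ 0.005 -0.049] [-0.059 -0.009]
clip_box 0.97 (230, 231) rect ctr [0.463 0.198] edges [ 0.005 -0.054] [-0.062 -0.009]
```

View pics/top0.png

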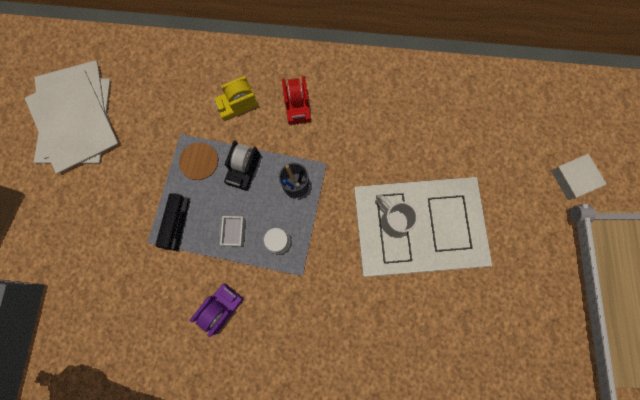

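View pics/scene0.png

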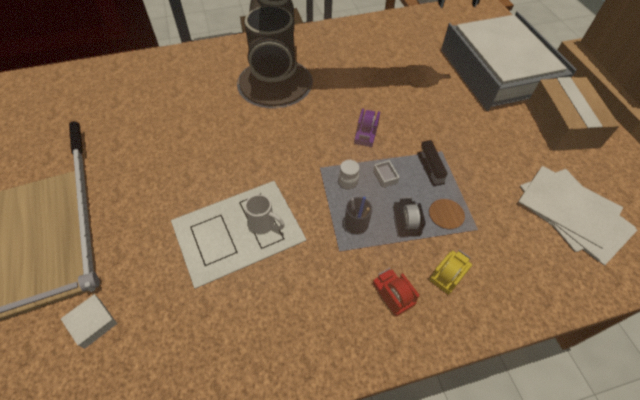

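The top view shows the black dispenser at pixel (242,165) with its nose pointing down, the coaster at (198,161) and the stapler at (173,222). The mug at (398,218) stands on the long (left) outline with its handle up-left, and the short outline is at (450,223). The red, yellow and purple dispensers are look-alikes.

```bash
cat >> h.py <<'E'
from scipy.spatial.transform import Rotation as Ro
def go(p,yaw,s=None):
    """deltas to TCP p, tool down, closing axis (tool y) at world angle yaw (mod pi)"""
    s=s or state(); R0=Ro.from_rotvec(s['tcp_rot'])
    best=None
    for k in (-1,0,1,2):
        a=yaw+k*np.pi; y=np.array([np.cos(a),np.sin(a),0]); z=np.array([0,0,-1.]); x=np.cross(y,z)
        w=(R0.inv()*Ro.from_matrix(np.c_[x,y,z])).as_rotvec()
        if best is None or np.linalg.norm(w)<np.linalg.norm(best)-1e-3: best=w
    d=R0.inv().apply(np.array(p)-s['ee_pos'])
    y0=R0.as_matrix()[:,1]
    print('shift',(d/.6).round(4),'turn',(best/(np.pi/2)).round(4),'yaw now',round(np.arctan2(y0[1],y0[0]),3),'rows>=',int(np.ceil(max(np.linalg.norm(d)/.05,np.degrees(np.linalg.norm(best))/8.59))))
E
python3 - <<'E'
from h import *
im=cv2.imread('pics/top0.png'); g=cv2.cvtColor(im,6)
def comps(r0,r1,c0,c1,th,z):
    m=np.zeros(g.shape,np.uint8); m[r0:r1,c0:c1]=(g[r0:r1,c0:c1]<th)
    n,l,st,ce=cv2.connectedComponentsWithStats(m)
    for i in range(1,n):
        if st[i,4]<60: continue
        r,c=np.nonzero(l==i); W=ray('top',np.c_[c,r],z)[:,:2].astype(np.float32)*1000
        R=cv2.minAreaRect(W); print(th,st[i].tolist(),'ctr',np.round(R[0],1),'size',np.round(R[1],1),'ang',round(R[2],1))
comps(190,270,422,482,90,.006)
comps(190,270,370,418,90,.006)
comps(138,194,220,264,50,.022); comps(138,194,220,264,40,.022)
comps(190,255,150,192,50,.03)
go((.57,.20,.25),0.1)
E
```

```text
90 [443, 196, 29, 54, 108] ctr [ 532.9 -290.1] size [119.3  44.8] ang 12.5
90 [428, 198, 14, 54, 85] ctr [ 524.6 -234.4] size [ 28.6 119.2] ang 87.8
90 [376, 198, 36, 65, 397] ctr [ 503.5 -148.9] size [144.4  61.2] ang 11.1
90 [391, 204, 24, 25, 241] ctr [ 540.4 -172.3] size [55.7 38. ] ang 47.4
50 [224, 141, 38, 50, 764] ctr [609.2 202.4] size [ 72.9 100.5] ang 77.5
40 [225, 141, 36, 50, 681] ctr [609.5 203. ] size [70.9 99.5] ang 77.1
50 [156, 194, 34, 57, 1212] ctr [468.6 327. ] size [ 51.  120.7] ang 86.7
shift [-0.8475 -0.3315 -0.0312] turn [ 0.     -0.      0.7881] yaw now 1.338 rows>= 11
```

Run:
```python
from h import *
go((.61,.20,.23),1.338)
```

```text
shift [-0.9123 -0.3161  0.0022] turn [0. 0. 0.] yaw now 1.338 rows>= 12
```

Call:
servo_tool --deltas '[[[-0.912,-0.316,0],[0,0,0],-1],[[-0.912,-0.316,0],[0,0,0],-1],[[-0.912,-0.316,0],[0,0,0],-1],[[-0.912,-0.316,0],[0,0,0],-1],[[-0.912,-0.316,0],[0,0,0],-1],[[-0.912,-0.316,0],[0,0,0],-1],[[-0.912,-0.316,0],[0,0,0],-1],[[-0.912,-0.316,0],[0,0,0],-1],[[-0.912,-0.316,0],[0,0,0],-1],[[-0.912,-0.316,0],[0,0,0],-1],[[-0.912,-0.316,0],[0,0,0],-1],[[-0.912,-0.316,0],[0,0,0],-1],[[-0.912,-0.316,0],[0,0,0],-1],[[-0.912,-0.316,0],[0,0,0],-1]]'

```text
time_s: 2.05
ee_pos: [0.61, 0.1997, 0.2307]
tcp_rot: [-0.367, -3.119, 0.0]
ft_force: [-0.0, 0.1, -0.2]
gripper_width: 0.0853
grasp_force: 0.0
```

Run:
```python
from h import *
M=camera_model('wrist'); im=snap('wrist','w1.png'); print(state()['ee_pos'],np.array(M['cam_to_world'])[:3,3])
for n,z in dict(dispenser=.022,coaster_top=.008,stapler=.03).items():
    for d in silhouettes(n,'wrist')[:2]:
        r,c=np.nonzero(d['mask']); W=(ray('wrist',np.c_[c,r],z,M)[:,:2]*1000).astype(np.float32); R=cv2.minAreaRect(W)
        print(n,round(d['score'],2),np.round(d['centre']),np.round(R[0],1),np.round(R[1],1),round(R[2],1))
```

```text
[0.60935228 0.20030384 0.23109064] [0.53566469 0.21834139 0.37376495]
dispenser 0.74 [276. 367.] [776.2 240.5] [ 90.1 107.4] 31.7
dispenser 0.69 [ 46. 181.] [446.   92.7] [78.1 55.8] 56.3
coaster_top 0.93 [152. 394.] [616.6 304.9] [89.7 88. ] 76.6
stapler 0.89 [ 34. 406.] [491.5 327.7] [44.9 77.3] 86.8
```

View pics/w1.png

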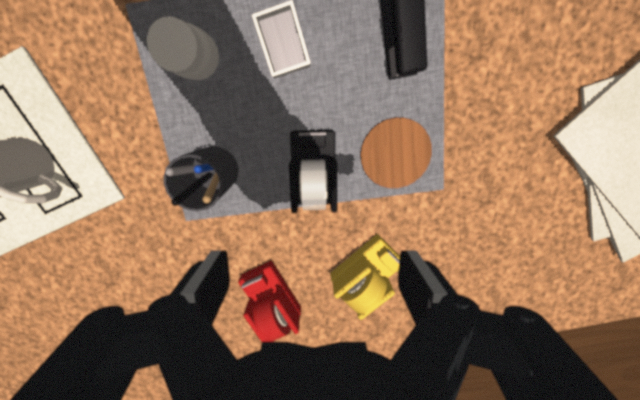

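The wrist view shows the dispenser at about (314,170), nose up at row 130, with its sides vertical in the picture. So the gripper's current yaw already fits it. The coaster is at (396,152).

Run:
```python
from h import *
im=cv2.imread('pics/w1.png'); g=cv2.cvtColor(im,6)
for r in (133,140,148,190,200,207):
    print(r,[ (c,int(g[r,c])) for c in range(282,346,3)])
for px,z in (((313.5,131),.022),((313.5,131),.04),((292,135),.022),((335,135),.022),((290.5,210),.05),((337,210),.05),((314.5,163),.06),((314.5,205),.06)): print(px,z,ray('wrist',px,z)[0,:2].round(4))
```

```text
133 [(282, 59), (285, 64), (288, 62), (291, 20), (294, 15), (297, 20), (300, 62), (303, 64), (306, 70), (309, 86), (312, 145), (315, 149), (318, 149), (321, 162), (324, 158), (327, 65), (330, 62), (333, 55), (336, 128), (339, 146), (342, 148), (345, 144)]
140 [(282, 66), (285, 69), (288, 61), (291, 20), (294, 10), (297, 19), (300, 13), (303, 18), (306, 12), (309, 19), (312, 22), (315, 41), (318, 57), (321, 59), (324, 49), (327, 60), (330, 61), (333, 56), (336, 134), (339, 153), (342, 151), (345, 141)]
148 [(282, 60), (285, 61), (288, 66), (291, 29), (294, 28), (297, 20), (300, 19), (303, 23), (306, 16), (309, 17), (312, 16), (315, 15), (318, 21), (321, 52), (324, 55), (327, 60), (330, 59), (333, 54), (336, 129), (339, 149), (342, 152), (345, 140)]
190 [(282, 72), (285, 66), (288, 65), (291, 23), (294, 16), (297, 16), (300, 127), (303, 227), (306, 230), (309, 230), (312, 230), (315, 228), (318, 229), (321, 230), (324, 226), (327, 85), (330, 16), (333, 24), (336, 54), (339, 145), (342, 146), (345, 144)]
200 [(282, 72), (285, 68), (288, 73), (291, 32), (294, 16), (297, 12), (300, 61), (303, 188), (306, 192), (309, 192), (312, 189), (315, 190), (318, 190), (321, 188), (324, 188), (327, 53), (330, 21), (333, 31), (336, 60), (339, 145), (342, 149), (345, 140)]
207 [(282, 148), (285, 144), (288, 144), (291, 66), (294, 14), (297, 70), (300, 154), (303, 192), (306, 196), (309, 197), (312, 198), (315, 199), (318, 195), (321, 196), (324, 190), (327, 164), (330, 100), (333, 35), (336, 64), (339, 166), (342, 141), (345, 139)]
(313.5, 131) 0.022 [0.563  0.2127]
(313.5, 131) 0.04 [0.5615 0.213 ]
(292, 135) 0.022 [0.5617 0.1867]
(335, 135) 0.022 [0.5734 0.2365]
(290.5, 210) 0.05 [0.6437 0.1657]
(337, 210) 0.05 [0.6563 0.2194]
(314.5, 163) 0.06 [0.5935 0.2067]
(314.5, 205) 0.06 [0.6407 0.1956]
```

Run:
```python
from h import *
im=cv2.imread('pics/top0.png'); g=cv2.cvtColor(im,6)
def box(r0,r1,c0,c1,th,xmax=9):
    r,c=np.nonzero(g[r0:r1,c0:c1]<th); W=ray('top',np.c_[c+c0,r+r0],.006)[:,:2]*1000
    R=cv2.minAreaRect(W.astype(np.float32)); print(th,np.round(R[0],1),np.round(R[1],1),round(R[2],1))
for th in (90,110,130): box(190,260,424,480,th); box(188,270,370,417,th)
# board itself
hsv=cv2.cvtColor(im,cv2.COLOR_BGR2HSV); m=((hsv[...,1]<60)&(hsv[...,2]>140)).astype(np.uint8); m[:,:350]=0;m[:,500:]=0
c=max(cv2.findContours(m,0,2)[0],key=cv2.contourArea)[:,0]; W=ray('top',c,.006)[:,:2]*1000
R=cv2.minAreaRect(W.astype(np.float32)); print('board',np.round(R[0],1),np.round(R[1],1),round(R[2],1))
go((.617,.2005,.027),1.345)
```

```text
90 [ 529.2 -270.8] [118.9  81.1] 10.5
90 [ 508.3 -158.1] [150.4  81.2] 11.1
110 [ 529.6 -271.2] [119.9  83.1] 10.5
110 [ 509.2 -158.3] [152.3  84.4] 12.0
130 [ 536.6 -288.4] [128.  119.3] 10.7
130 [ 509.2 -158.3] [153.2  84.9] 11.8
board [ 518.  -209.7] [199.3 279. ] 10.5
shift [-0.0132  0.0021  0.3414] turn [ 0.0002  0.0002 -0.0034] yaw now 1.34 rows>= 5
```

Call:
servo_tool --deltas '[[[-0.013,0.002,0.1],[0,0,0],-1],[[-0.013,0.002,0.18],[0,0,0],-1],[[-0.013,0.002,0.25],[0,0,0],-1],[[-0.013,0.002,0.3],[0,0,0],-1],[[-0.013,0.002,0.341],[0,0,0],-1],[[-0.013,0.002,0.341],[0,0,0],-1],[[-0.013,0.002,0.341],[0,0,0],-1],[[-0.013,0.002,0.341],[0,0,0],1],[[-0.013,0.002,0.341],[0,0,0],1],[[-0.013,0.002,0.341],[0,0,0],1],[[-0.013,0.002,0.341],[0,0,0],1],[[-0.013,0.002,0.341],[0,0,0],1],[[-0.013,0.002,0.341],[0,0,0],1],[[-0.013,0.002,0.3],[0,0,0],1],[[-0.013,0.002,0.25],[0,0,0],1],[[-0.013,0.002,0.17],[0,0,0],1],[[-0.013,0.002,0.09],[0,0,0],1],[[-0.013,0.002,0.05],[0,0,0],1],[[-0.013,0.002,0.05],[0,0,0],1]]'

```text
time_s: 4.15
ee_pos: [0.6195, 0.2001, 0.2061]
tcp_rot: [0.364, 3.113, 0.005]
ft_force: [0.6, 0.6, -4.2]
gripper_width: 0.0533
grasp_force: 64.8
```

Run:
```python
from h import *
s=state(); print(s['ee_pos'],s['gripper_width'],s['grasp_force'],s['ft_force'],s['tcp_rot'])
M=camera_model('wrist'); snap('wrist','w2.png')
g=cv2.cvtColor(cv2.imread('pics/w2.png'),6)
a=np.radians(10.5); u=np.array([np.cos(a),np.sin(a)])
p=np.array([.529,-.271])+.010*u   # grip 10mm towards +x of dispenser
go((*p,.20),a+np.pi/2)
```

```text
[0.61946135 0.20005503 0.20611763] 0.053252916197169896 64.78543996810913 [ 0.61903227  0.64701208 -4.24357089] [0.36413244 3.11326552 0.00536062]
shift [-0.0511 -0.7911  0.0032] turn [ 0.0008  0.0021 -0.2649] yaw now 1.338 rows>= 10
```

View pics/w2.png

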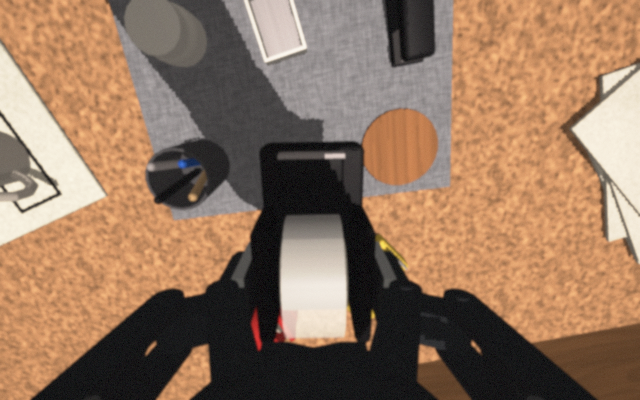

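Run:
```python
from h import *
s=state(); R=Ro.from_rotvec(s['tcp_rot'])
for px,z in (((311,143),.2036),((262,147),.2036),((361,147),.2036)): print(px,(R.inv().apply(ray('wrist',px,z)[0]-s['ee_pos'])*1000).round(1))
```

```text
(311, 143) [59.3 -0.4 -1. ]
(262, 147) [ 57.3 -24.1  -1. ]
(361, 147) [57.3 23.8 -1. ]
```

Call:
servo_tool --deltas '[[[-0.005,-0.08,0],[0,0,-0.02],1],[[-0.01,-0.16,0],[0,0,-0.05],1],[[-0.015,-0.24,0],[0,0,-0.08],1],[[-0.02,-0.32,0],[0,0,-0.12],1],[[-0.025,-0.4,0],[0,0,-0.15],1],[[-0.03,-0.48,0],[0,0,-0.18],1],[[-0.04,-0.56,0],[0,0,-0.21],1],[[-0.045,-0.64,0],[0,0,-0.24],1],[[-0.05,-0.72,0],[0,0,-0.264],1],[[-0.051,-0.77,0],[0,0,-0.264],1],[[-0.051,-0.791,0],[0,0,-0.264],1],[[-0.051,-0.791,0],[0,0,-0.264],1],[[-0.051,-0.791,0],[0,0,-0.264],1],[[-0.051,-0.791,0],[0,0,-0.264],1]]'

```text
time_s: 5.6
ee_pos: [0.538, -0.268, 0.2005]
tcp_rot: [0.288, -3.127, -0.002]
ft_force: [-0.0, 0.1, -4.0]
gripper_width: 0.0538
grasp_force: 65.4
```

Run:
```python
from h import *
a=np.radians(10.5); u=np.array([np.cos(a),np.sin(a)])
p=np.array([.529,-.271])+.0125*u
go((*p,.032),a+np.pi/2)
snap('wrist','w3.png')
```

```text
shift [-0.0054 -0.0025  0.2808] turn [ 0.0008 -0.0005  0.0001] yaw now 1.754 rows>= 4
```

View pics/w3.png

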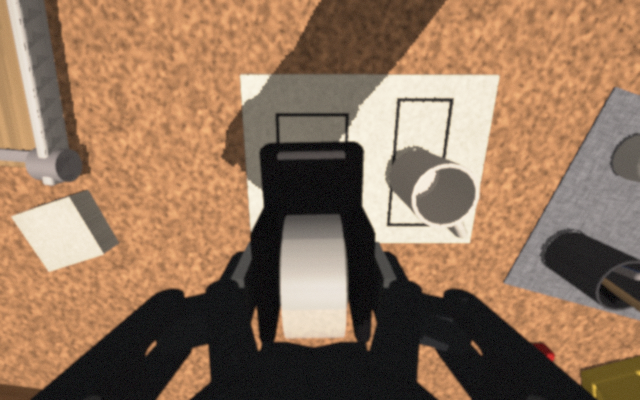

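The dispenser hangs squarely over the short outline: the outline's near edge is centred at column 312 and the dispenser at 311. The mug is clear at (443,195).

Call:
servo_tool --deltas '[[[-0.0054,-0.0025,0.07],[0,0,0],1],[[-0.0054,-0.0025,0.14],[0,0,0],1],[[-0.0054,-0.0025,0.2],[0,0,0],1],[[-0.0054,-0.0025,0.24],[0,0,0],1],[[-0.0054,-0.0025,0.265],[0,0,0],1],[[-0.0054,-0.0025,0.28],[0,0,0],1],[[-0.0054,-0.0025,0.281],[0,0,0],1],[[-0.0054,-0.0025,0.281],[0,0,0],1],[[-0.0054,-0.0025,0.281],[0,0,0],-1],[[-0.0054,-0.0025,0.281],[0,0,0],-1],[[-0.0054,-0.0025,0.281],[0,0,0],-1],[[-0.0054,-0.0025,0.281],[0,0,0],-1],[[-0.0054,-0.0025,0.22],[0,0,0],-1],[[-0.0054,-0.0025,0.15],[0,0,0],-1],[[-0.0054,-0.0025,0.07],[0,0,0],-1],[[-0.0054,-0.0025,0],[0,0,0],-1],[[-0.0054,-0.0025,-0.03],[0,0,0],-1],[[-0.0054,-0.0025,-0.03],[0,0,0],-1]]'

```text
time_s: 7.45
ee_pos: [0.5428, -0.2711, 0.2233]
tcp_rot: [-0.285, 3.123, -0.006]
ft_force: [-0.2, 0.1, -0.8]
gripper_width: 0.0851
grasp_force: 0.0
```

Run:
```python
from h import *
M=camera_model('wrist'); snap('wrist','w4.png')
for d in silhouettes('mug','wrist')[:2]:
    r,c=np.nonzero(d['mask']); print('mug',d['score'],np.round(d['centre']),c.min(),c.max(),r.min(),r.max())
g=cv2.cvtColor(cv2.imread('pics/w4.png'),6)
s=state();print(s['ee_pos'],s['gripper_width'])
cv2.imwrite('pics/w4c.png',cv2.resize(cv2.imread('pics/w4.png')[60:260,200:500],None,fx=2.6,fy=2.6,interpolation=2))
```

```text
mug 0.61 [179. 434.] 389 472 143 225
[ 0.54146954 -0.27037207  0.21901036] 0.08516005077428228
```

View pics/w4c.png

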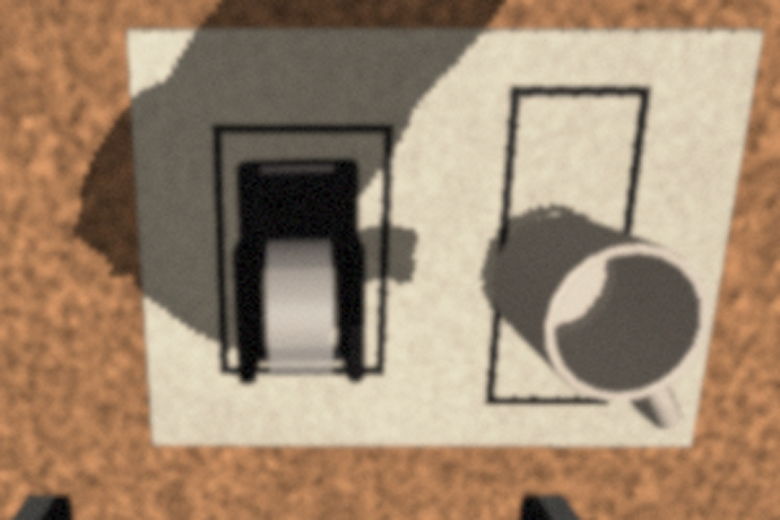

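Run:
```python
from h import *
P=lambda x,y:(200+(x+.5)/2.6-.5,60+(y+.5)/2.6-.5)
a=np.radians(10.5); u=np.array([np.cos(a),np.sin(a)]); v=np.array([-u[1],u[0]])
def f(n,x,y,z):
    w=ray('wrist',P(x,y),z)[0,:2]; d=(w-[.529,-.271])*1000; print(n,'u',round(d@u,1),'v',round(d@v,1), w.round(4))
f('out near',303,128,.006);f('out far',303,371,.006);f('out L',220,250,.006);f('out R',386,250,.006)
f('disp front',298,162,.028);f('cheek L',236,300,.06);f('cheek R',363,300,.06);f('cheek back',300,377,.05)
f('long near',581,91,.006);f('long farL',489,402,.006);f('long nearL',515,92,.006);f('long nearR',648,92,.006)
f('mug rim',624,319,.091); f('rim L',547,319,.091);f('rim R',700,319,.091);f('rimT',624,243,.091);f('rimB',624,396,.091);f('handle',668,415,.081)
```

```text
out near u -59.7 v 2.1 [ 0.4699 -0.2798]
out far u 55.5 v 2.3 [ 0.5831 -0.2586]
out L u -4.7 v -36.9 [ 0.5311 -0.3082]
out R u -4.6 v 41.3 [ 0.5169 -0.2312]
disp front u -46.1 v -0.2 [ 0.4837 -0.2796]
cheek L u 6.8 v -25.6 [ 0.5403 -0.2949]
cheek R u 6.8 v 26.3 [ 0.5309 -0.2439]
cheek back u 43.5 v 0.6 [ 0.5716 -0.2625]
long near u -75.3 v 125.3 [ 0.4322 -0.1615]
long farL u 72.0 v 95.7 [ 0.5824 -0.1638]
long nearL u -74.9 v 96.1 [ 0.4379 -0.1902]
long nearR u -74.8 v 155.0 [ 0.4272 -0.1322]
mug rim u 6.8 v 119.9 [ 0.5139 -0.1518]
rim L u 6.8 v 91.5 [ 0.519  -0.1798]
rim R u 6.9 v 148.0 [ 0.5088 -0.1243]
rimT u -21.2 v 116.3 [ 0.4869 -0.1605]
rimB u 37.1 v 123.9 [ 0.5429 -0.1425]
handle u 48.9 v 147.0 [ 0.5503 -0.1175]
```

The dispenser is within 3 mm of the outline's centre. Next is the mug, centred near (0.515, -0.1515) with its handle at about 44°.

Run:
```python
from h import *
go((.515,-.1515,.15),np.radians(134)); go((.515,-.1515,.036),np.radians(134))
```

```text
shift [0.0076 0.2029 0.115 ] turn [-2.000e-04  1.000e-04 -3.731e-01] yaw now 1.753 rows>= 4
shift [0.0076 0.2029 0.305 ] turn [-2.000e-04  1.000e-04 -3.731e-01] yaw now 1.753 rows>= 5
```

Call:
servo_tool --deltas '[[[0.007,0.08,0],[0,0,-0.09],-1],[[0.007,0.16,0],[0,0,-0.18],-1],[[0.0076,0.203,0],[0,0,-0.27],-1],[[0.0076,0.203,0],[0,0,-0.35],-1],[[0.0076,0.203,0.05],[0,0,-0.373],-1],[[0.0076,0.203,0.08],[0,0,-0.373],-1],[[0.0076,0.203,0.08],[0,0,-0.373],-1],[[0.0076,0.203,0.08],[0,0,-0.373],-1]]'

```text
time_s: 8.35
ee_pos: [0.5141, -0.1511, 0.1702]
tcp_rot: [1.176, -2.911, -0.003]
ft_force: [-0.0, -0.1, 0.6]
gripper_width: 0.0855
grasp_force: 0.0
```

Run:
```python
from h import *
M=camera_model('wrist'); im=snap('wrist','w5.png'); s=state(); print(s['ee_pos'])
for d in silhouettes('mug','wrist')[:1]:
    r,c=np.nonzero(d['mask']); print('mug',d['score'],np.round(d['centre']),c.min(),c.max(),r.min(),r.max())
go((.515,-.1515,.036),np.radians(134))
K=M['intrinsics'];T=np.array(M['cam_to_world'])
for dx,dy in ((0,0),):
    p=np.linalg.inv(T)@[.515,-.1515,.091,1]; print('rim centre predicted px',(K@(p[:3]/p[2])).round(1))
```

```text
[ 0.51471491 -0.15132091  0.17115472]
mug 0.64 [202. 312.] 274 348 156 262
shift [2.000e-04 2.000e-04 2.262e-01] turn [-0.0002  0.0001 -0.0002] yaw now 2.338 rows>= 3
rim centre predicted px [311.9 205.    1. ]
```

View pics/w5.png

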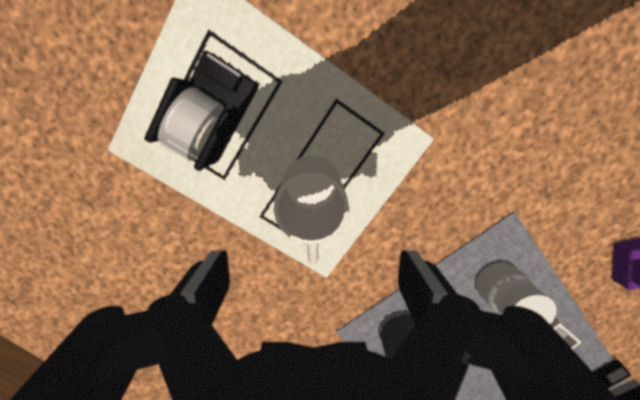

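The mug's rim is centred at (311,204), as predicted, and its handle points straight down the picture, square to the closing axis.

Call:
servo_tool --deltas '[[[0,0,0.06],[0,0,0],-1],[[0,0,0.12],[0,0,0],-1],[[0,0,0.17],[0,0,0],-1],[[0,0,0.21],[0,0,0],-1],[[0,0,0.226],[0,0,0],-1],[[0,0,0.226],[0,0,0],-1],[[0,0,0.226],[0,0,0],1],[[0,0,0.226],[0,0,0],1],[[0,0,0.226],[0,0,0],1],[[0,0,0.226],[0,0,0],1],[[0,0,0.226],[0,0,0],1],[[0,0,0.226],[0,0,0],1],[[0,0,0.2],[0,0,0],1],[[0,0,0.14],[0,0,0],1],[[0,0,0.07],[0,0,0],1],[[0,0,0],[0,0,0],1],[[0,0,-0.05],[0,0,0],1],[[0,0,-0.05],[0,0,0],1]]'

```text
time_s: 10.25
ee_pos: [0.517, -0.1519, 0.2067]
tcp_rot: [-1.174, 2.907, -0.008]
ft_force: [0.3, 0.3, -2.4]
gripper_width: 0.0601
grasp_force: 59.6
```

Run:
```python
from h import *
go((.6155,.305,.20),np.radians(134))
```

```text
shift [-0.647   0.434   0.0106] turn [-0.0047  0.0027 -0.0001] yaw now 2.339 rows>= 10
```

Call:
servo_tool --deltas '[[[-0.03,0.02,0],[0,0,0],1],[[-0.08,0.054,0],[0,0,0],1],[[-0.14,0.094,0],[0,0,0],1],[[-0.2,0.134,0],[0,0,0],1],[[-0.26,0.174,0],[0,0,0],1],[[-0.32,0.215,0],[0,0,0],1],[[-0.38,0.255,0],[0,0,0],1],[[-0.44,0.295,0],[0,0,0],1],[[-0.5,0.335,0],[0,0,0],1],[[-0.56,0.375,0],[0,0,0],1],[[-0.61,0.41,0],[0,0,0],1],[[-0.64,0.43,0],[0,0,0],1],[[-0.647,0.434,0],[0,0,0],1],[[-0.647,0.434,0],[0,0,0],1],[[-0.647,0.434,0],[0,0,0],1]]'

```text
time_s: 11.75
ee_pos: [0.613, 0.3047, 0.2006]
tcp_rot: [1.175, -2.912, 0.001]
ft_force: [-0.1, -0.3, -2.6]
gripper_width: 0.0598
grasp_force: 59.5
```

Run:
```python
from h import *
s=state(); print(s['ee_pos'],s['gripper_width'])
go((.6155,.305,.0385),np.radians(134),s)
```

```text
[0.61302191 0.30466863 0.20064821] 0.05984995071370511
shift [-0.0038 -0.0025  0.2702] turn [ 0.0001 -0.0009 -0.0005] yaw now 2.338 rows>= 4
```

Call:
servo_tool --deltas '[[[-0.0038,-0.0025,0.07],[0,0,0],1],[[-0.0038,-0.0025,0.14],[0,0,0],1],[[-0.0038,-0.0025,0.2],[0,0,0],1],[[-0.0038,-0.0025,0.235],[0,0,0],1],[[-0.0038,-0.0025,0.255],[0,0,0],1],[[-0.0038,-0.0025,0.265],[0,0,0],1],[[-0.0038,-0.0025,0.27],[0,0,0],1],[[-0.0038,-0.0025,0.27],[0,0,0],1],[[-0.0038,-0.0025,0.27],[0,0,0],-1],[[-0.0038,-0.0025,0.27],[0,0,0],-1],[[-0.0038,-0.0025,0.27],[0,0,0],-1],[[-0.0038,-0.0025,0.27],[0,0,0],-1],[[-0.0038,-0.0025,0.23],[0,0,0],-1],[[-0.0038,-0.0025,0.16],[0,0,0],-1],[[-0.0038,-0.0025,0.08],[0,0,0],-1],[[-0.0038,-0.0025,0],[0,0,0],-1],[[-0.0038,-0.0025,-0.03],[0,0,0],-1],[[-0.0038,-0.0025,-0.03],[0,0,0],-1]]'

```text
time_s: 13.55
ee_pos: [0.6174, 0.3069, 0.224]
tcp_rot: [-1.174, 2.906, 0.001]
ft_force: [0.5, 0.3, -0.1]
gripper_width: 0.0857
grasp_force: 0.0
```

Run:
```python
from h import *
s=state(); print(s['ee_pos'],s['gripper_width'])
im=snap('wrist','w6.png')
for n,z in dict(mug=.093,stapler=.045,coaster_top=.008).items():
    for d in silhouettes(n,'wrist')[:1]:
        r,c=np.nonzero(d['mask']); W=(ray('wrist',np.c_[c,r],z)[:,:2]*1000).astype(np.float32); R=cv2.minAreaRect(W)
        print(n,round(d['score'],2),np.round(d['centre']),np.round(R[0],1),np.round(R[1],1),round(R[2],1))
```

```text
[0.61738731 0.30690723 0.22396363] 0.0856644540592738
mug 0.89 [186. 312.] [614.7 309.2] [79.3 64.2] 80.4
stapler 0.73 [ 83. 430.] [468.4 323.7] [ 40.1 124.8] 87.0
coaster_top 0.83 [147. 308.] [601.1 292.7] [59.  86.3] 44.9
```

View pics/w6.png

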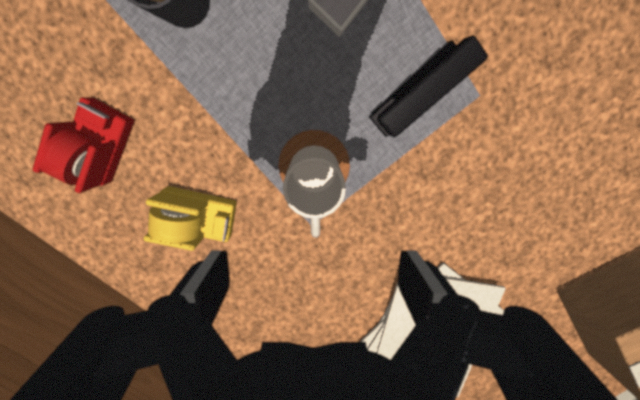

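The mug stands on the coaster at (315,180). The stapler is at (430,83); I'll go above it and look closer.

Run:
```python
from h import *
go((.468,.323,.20),np.radians(87))
```

```text
shift [0.1569 0.1912 0.0294] turn [-2.000e-04 -1.900e-03  5.222e-01] yaw now 2.339 rows>= 6
```

Call:
servo_tool --deltas '[[[0.04,0.05,0],[0,0,0.08],-1],[[0.09,0.11,0],[0,0,0.17],-1],[[0.13,0.16,0],[0,0,0.26],-1],[[0.157,0.191,0],[0,0,0.35],-1],[[0.157,0.191,0.02],[0,0,0.44],-1],[[0.157,0.191,0.03],[0,0,0.522],-1],[[0.157,0.191,0.03],[0,0,0.522],-1],[[0.157,0.191,0.03],[0,0,0.522],-1]]'

```text
time_s: 14.55
ee_pos: [0.4682, 0.3228, 0.2002]
tcp_rot: [-0.077, -3.139, 0.002]
ft_force: [-0.2, 1.0, 0.0]
gripper_width: 0.0853
grasp_force: 0.0
```

Run:
```python
from h import *
s=state(); print(s['ee_pos'])
im=snap('wrist','w7.png')
for d in silhouettes('stapler','wrist')[:1]:
    r,c=np.nonzero(d['mask']); print(d['score'],d['centre'],r.min(),r.max(),c.min(),c.max())
cv2.imwrite('pics/w7c.png',cv2.convertScaleAbs(cv2.resize(im[90:270,220:420,::-1],None,fx=3.2,fy=3.2,interpolation=2),alpha=1.5,beta=20))
```

```text
[0.46819068 0.32280196 0.200196  ]
0.98 [175.4, 320.5] 122 233 305 335
```

View pics/w7c.png

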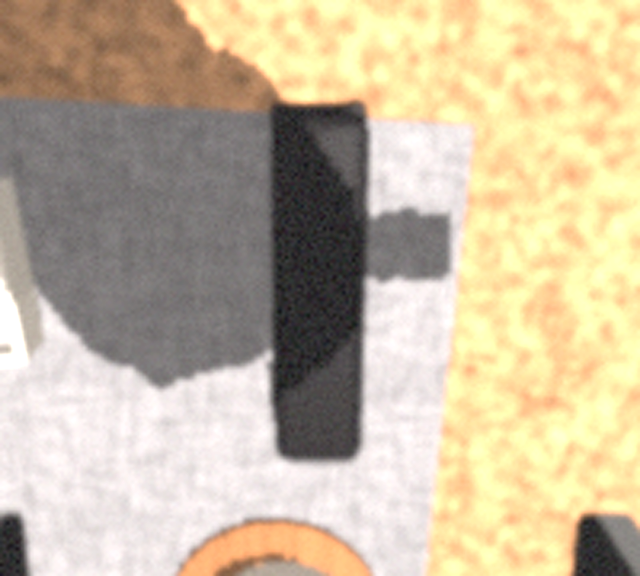

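Run:
```python
from h import *
P=lambda x,y:(220+(x+.5)/3.2-.5,90+(y+.5)/3.2-.5)
s=state(); R=Ro.from_rotvec(s['tcp_rot'])
for n,x,y,z in (('L',274,250,.045),('R',364,250,.045),('near',320,101,.053),('near.02',320,101,.02),('far',318,461,.05),('far.02',318,461,.015),('topL',274,110,.05),('topR',367,110,.05),('botL',279,440,.05),('botR',359,440,.05)):
    w=ray('wrist',P(x,y),z)[0]; print(n,z,w[:2].round(4),(R.inv().apply(w-s['ee_pos'])*1000)[:2].round(1))
```

```text
L 0.045 [0.454  0.3159] [14.2 -7.8]
R 0.045 [0.4555 0.3451] [14.2 21.5]
near 0.053 [0.4074 0.3327] [61.7  6.7]
near.02 0.02 [0.4091 0.3333] [60.   7.3]
far 0.05 [0.5274 0.3269] [-58.5   6.8]
far.02 0.015 [0.5435 0.3268] [-74.6   7.6]
topL 0.05 [0.4095 0.3186] [58.8 -7.3]
topR 0.05 [0.4109 0.3471] [58.9 21.1]
botL 0.05 [0.5189 0.3139] [-50.7  -6.5]
botR 0.05 [0.5203 0.3412] [-50.7  20.8]
```

Call:
servo_tool --deltas '[[[0.001,0.0115,0.07],[0,0,0],-1],[[0.001,0.0115,0.14],[0,0,0],-1],[[0.001,0.0115,0.2],[0,0,0],-1],[[0.001,0.0115,0.26],[0,0,0],-1],[[0.001,0.0115,0.291],[0,0,0],-1],[[0.001,0.0115,0.291],[0,0,0],-1],[[0.001,0.0115,0.291],[0,0,0],1],[[0.001,0.0115,0.291],[0,0,0],1],[[0.001,0.0115,0.291],[0,0,0],1],[[0.001,0.0115,0.291],[0,0,0],1],[[0.001,0.0115,0.291],[0,0,0],1],[[0.001,0.0115,0.291],[0,0,0],1],[[0.001,0.0115,0.291],[0,0,0],1],[[0.001,0.0115,0.25],[0,0,0],1],[[0.001,0.0115,0.18],[0,0,0],1],[[0.001,0.0115,0.1],[0,0,0],1],[[0.001,0.0115,0.03],[0,0,0],1],[[0.001,0.0115,0],[0,0,0],1],[[0.001,0.0115,0],[0,0,0],1],[[0.001,0.0115,0],[0,0,0],1]]'

```text
time_s: 16.65
ee_pos: [0.4681, 0.33, 0.2003]
tcp_rot: [-0.082, -3.14, 0.001]
ft_force: [-0.0, -0.7, -3.2]
gripper_width: 0.0289
grasp_force: 60.2
```

Run:
```python
from h import *
go((.506,-.1485,.20),np.radians(100.5))
```

```text
shift [-0.1045 -0.7931  0.0009] turn [-0.0002 -0.0005 -0.1498] yaw now 1.519 rows>= 10
```

Call:
servo_tool --deltas '[[[-0.01,-0.04,0],[0,0,0],1],[[-0.02,-0.11,0],[0,0,-0.02],1],[[-0.03,-0.19,0],[0,0,-0.04],1],[[-0.035,-0.27,0],[0,0,-0.05],1],[[-0.045,-0.35,0],[0,0,-0.07],1],[[-0.055,-0.43,0],[0,0,-0.08],1],[[-0.065,-0.51,0],[0,0,-0.1],1],[[-0.075,-0.59,0],[0,0,-0.11],1],[[-0.09,-0.67,0],[0,0,-0.13],1],[[-0.1,-0.74,0],[0,0,-0.15],1],[[-0.1045,-0.78,0],[0,0,-0.15],1],[[-0.1045,-0.793,0],[0,0,-0.15],1],[[-0.1045,-0.793,0],[0,0,-0.15],1],[[-0.1045,-0.793,0],[0,0,-0.15],1],[[-0.1045,-0.793,0],[0,0,-0.15],1]]'

```text
time_s: 18.15
ee_pos: [0.506, -0.147, 0.2008]
tcp_rot: [0.29, -3.127, -0.001]
ft_force: [-0.3, 0.0, -2.2]
gripper_width: 0.0289
grasp_force: 60.2
```

Run:
```python
from h import *
s=state(); print(s['ee_pos'],s['gripper_width'])
im=snap('wrist','w8.png')
go((.506,-.1485,.0285),np.radians(100.5))
```

```text
[ 0.50598427 -0.14703289  0.20083898] 0.028919606165987852
shift [ 0.0006 -0.0024  0.2876] turn [ 0.0002 -0.0002  0.0013] yaw now 1.756 rows>= 4
```

View pics/w8.png

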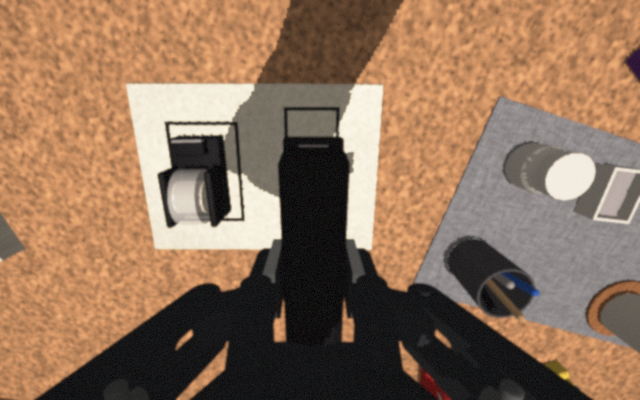

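The stapler is lined up over the long outline: the outline's edge is at columns 285–339 and the stapler is centred at about 314. Lowering it now.

Call:
servo_tool --deltas '[[[0.0006,-0.0024,0.07],[0,0,0],1],[[0.0006,-0.0024,0.14],[0,0,0],1],[[0.0006,-0.0024,0.2],[0,0,0],1],[[0.0006,-0.0024,0.25],[0,0,0],1],[[0.0006,-0.0024,0.275],[0,0,0],1],[[0.0006,-0.0024,0.285],[0,0,0],1],[[0.0006,-0.0024,0.287],[0,0,0],1],[[0.0006,-0.0024,0.287],[0,0,0],1],[[0.0006,-0.0024,0.287],[0,0,0],-1],[[0.0006,-0.0024,0.287],[0,0,0],-1],[[0.0006,-0.0024,0.287],[0,0,0],-1],[[0.0006,-0.0024,0.287],[0,0,0],-1],[[0.0006,-0.0024,0.287],[0,0,0],-1],[[0.0006,-0.0024,0.25],[0,0,0],-1],[[0.0006,-0.0024,0.17],[0,0,0],-1],[[0.0006,-0.0024,0.09],[0,0,0],-1],[[0.0006,-0.0024,0],[0,0,0],-1],[[0.0006,-0.0024,-0.04],[0,0,0],-1],[[0.0006,-0.0024,-0.04],[0,0,0],-1]]'

```text
time_s: 20.1
ee_pos: [0.5081, -0.1504, 0.2302]
tcp_rot: [-0.287, 3.121, -0.005]
ft_force: [0.4, 0.1, 0.1]
gripper_width: 0.0851
grasp_force: 0.0
```

Run:
```python
from h import *
s=state(); print(s['ee_pos'],s['gripper_width'])
im=snap('wrist','w9.png'); snap('top','top9.png'); snap('scene','scene9.png')
for cam,n,z in (('wrist','stapler',.05),('wrist','dispenser',.028),('wrist','long_outline',.006),('wrist','short_outline',.006),('top','mug',.093),('top','coaster_top',.008),('scene','mug',.05),('scene','coaster_top',.008),('top','stapler',.04),('top','pen_pot',.075),('top','paste_jar',.062),('top','clip_box',.026)):
    for d in silhouettes(n,cam)[:1]:
        r,c=np.nonzero(d['mask']); W=(ray(cam,np.c_[c,r],z)[:,:2]*1000).astype(np.float32); R=cv2.minAreaRect(W)
        print(cam,n,round(d['score'],2),np.round(d['centre']),np.round(R[0],1),np.round(R[1],1),round(R[2],1))
```

```text
[ 0.50813587 -0.15043755  0.23022166] 0.08510195086088083
wrist stapler 0.63 [166. 317.] [ 497.7 -147.5] [117.1  30.2] 10.7
wrist dispenser 0.92 [ 64. 628.] [330.9 155.8] [61.5 31.3] 29.0
wrist long_outline 0.73 [150. 292.] [ 500.9 -147.9] [148.5  62. ] 10.3
wrist short_outline 0.72 [149. 249.] [ 523.  -267.7] [118.   81.2] 10.5
top mug 0.85 [152. 191.] [612.8 300.9] [115.4  60.6] 51.2
top coaster_top 0.72 [172. 205.] [609.6 297.1] [67.5 88.2] 52.8
scene mug 0.65 [204. 454.] [618.  311.3] [107.6 110.1] 1.3
scene coaster_top 0.79 [220. 438.] [622.9 291.3] [88.3 65.3] 26.9
top stapler 0.8 [235. 393.] [ 487.5 -149.9] [86.  41.1] 10.9
top pen_pot 0.84 [179. 297.] [576.1  72.2] [75.3 59.9] 30.2
top paste_jar 0.92 [240. 275.] [448.9  95.4] [55.5 48.4] 51.3
top clip_box 0.9 [230. 233.] [462.6 197.6] [62.6 48.6] 5.8
```

```bash
python3 -c "
from plant import *
print(close_job())"
```

```text
the job is handed in; nothing more can be done
None
```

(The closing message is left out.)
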